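# Seat a tube block under the retaining block of a lab shaker

### The job

Fit the aluminium tube block that has a flat toe onto the shaker: stand it upright on the deck in front of the dark retaining block, slide its toe squarely under the overhanging roof until it is fully home against the back of the pocket, and let go. Leave the other tube block, the one without a toe, where it is.

Things in the scene. Friction and masses are not known exactly. Their poses are not given: they have to be found in the camera images.
- toe_block: Loose rigid aluminium block, twelve dark wells on top, 0.3-0.6 kg: body 60 (x) x 50 (y) x 50 mm high, with a flat toe 38 long, 50 wide, 10 mm thick at the foot of its +x face (foot spans x = -30 to +68 mm). Origin: centre of the body's underside, z up. Starts on the bench left or right of the shaker, toe roughly away from the robot. Grip the plain y faces (50 mm) from above.
- shaker: Fixed grey lab shaker 240 (x) x 170 (y) mm, flat aluminium deck 60 mm above the bench. Origin: centre of its underside, z up; +x towards the dark steel retaining block at its end away from the robot. That block spans x = 43 to 87, y = -48 to 48 mm, top 28 mm above the deck; the deck from x = -120 to 43 mm is free. It does not move.
- pocket_end (a point): Middle of the pocket's back wall face at deck height (shaker x 75, y 0, z 60 mm), axes as the shaker's: x into the pocket. The pocket opens only to -x: 32 mm deep, 72 wide, 20 high under an 8 mm roof, cheeks 12 thick. Fully home, the middle of the toe's lower front edge (toe_block x 68, y 0, z 0) lies here.
- plain_block: The other loose aluminium tube block, 60 x 50 x 50 mm, same wells, but no toe; on the bench at the other side of the shaker. Origin: centre of its underside. Not to be moved.
Mind the look-alikes: they are no part of the job. What is shaped like the toe_block but pink or purple is not meant.

How it is judged:
At the end, for the whole second after the job is handed in: The toe block stands upright (within 6 degrees) and still on the deck, released, toe foremost under the roof: the pocket's back 55 to 80 mm ahead of its origin on the toe's side (68 is fully home), its origin within 25 mm of the pocket's centre line, turned at most 12 degrees (x of pocket_end in the frame of toe_block between 0.055 and 0.08 m and y of toe_block in the frame of pocket_end between -0.025 and 0.025 m and z of toe_block in the frame of pocket_end between -0.005 and 0.005 m and angle between the x axis of toe_block and the x axis of pocket_end, either way round below 0.21 rad and angle between toe_block's own z axis and vertical below 0.1 rad and linear speed of toe_block below 0.01 m/s); the robot touches nothing.
It fails at once if the plain block is moved more than 30 mm (distance of plain_block from where it was at the start of the episode above 0.03 m).
It also fails if it takes over 35 s, if anything falls off the work surface, if the arm or the gripper's body presses on something with over 40 N, if the wrist force passes 120 N, or if a joint passes its speed limit or range.

### The arm

A 6-joint arm with a two-finger parallel gripper is mounted at the origin on the work surface. World frame = base frame: x ahead of the robot, y to its left, z up, the work surface at z = 0. Lengths are in m, angles in rad, forces in N, time in s.
With the tool pointing down it reaches from about 0.35 to 0.975 m from the base axis. Payload 4.9 kg.
Tool frame: the origin (TCP) lies midway between the tips of the shut fingers; the grasp point (between the pads) lies ctrl.grip_depth behind it (ctrl.grip_depth is the distance from the TCP to the grasp point, in m); y points along the fingers, z is the direction in which the jaws open and shut, and the axes are right-handed (so a half turn about y gives the same grasp; the last joint's range is limited). The gripper opens to 85 mm and grips with 20 to 120 N. Pads are 22 mm wide; open, the fingers measure 114 mm over their backs; the gripper's body (76 mm by 85 mm) begins 54 mm behind the grasp point. The pads swing forward as they close: fully open they stand 13 mm farther back than shut.
Start: joints at [1.191, 0.053, 1.613, -0, 1.476, -0.119], TCP at [0.161, 0.604, 0.231] pointing down, gripper open.
Joint ranges: [-3.01, 3.01], [-1.01, 2.22], [0.06, 2.58], [-1.02, 4.17], [0.09, 2.62], [-3.14, 3.14]. Speed limits (rad/s): [2.57, 2.57, 3.14, 3.14, 3.14, 3.14].

### API

Orientations are given as a rotation vector (axis times angle).
In Python, from station import ctrl gives the robot as it stands.
- The arm moves only by the tool jog_arm, never from a script. Its argument "moves" is a list of rows, each a list of 6 numbers: the shift along the tool's x, y, z in mm, then the turn, a rotation vector about the tool's x, y, z in rad. In form: [[x, y, z, wx, wy, wz], ...]. A call has 1 to 12 rows; each row shifts and turns the commanded pose from where the row before left it, along the tool's axes as they then stand; what a row does not reach is not made up. A row lasts 1/10 s, in which the tool goes at most 50 mm and 8.59 degrees, less where a joint would pass 70% of its speed; a pose out of reach is approached as far as the arm can. A call is refused whole if a number of a shift passes 50 or a number of a turn 0.15, either way. A call with a gripper value outside its range is refused whole. "grip" is the finger opening in mm, from 0 to 85.4, set as the call begins (left out, the last holds). The fingers move at their own pace and stop on an object; "grip_force" is the grip in N (left out, the last holds). Time passes only in rows, so rows that do not move let the fingers close. It gives the time, the measured TCP pose, the force and the opening at its end, in the units of the state.
- ctrl.get_obs(): the state, without advancing time (a new reading comes with each control period).
- ctrl.get_image(name): name is "side" or "top" or "wrist"; returns the picture (400x640x3 uint8, red, green, blue); there is no depth.
- ctrl.camera_params(name): a dict with "fx", "fy", "cx", "cy" (pixels), "pose" (4x4, takes a point from camera to world coordinates); the wrist camera has in their place "T_tool_cam" (4x4, takes a point from camera to tool coordinates, whose origin is the TCP and whose axes are the tool frame's). Camera axes: x right, y up, looking along -z (the intrinsics and any distortion apply to the point x, -y, -z); pixel columns grow to the right and rows downward; lengths in m; the calibration is good to about 2 mm. The wrist camera is an equidistant fisheye: a pixel r from the principal point sees the ray r / f radians off the axis. A picture is of the moment at which its call begins: read the wrist's pose just before it. camera_params takes no time and is no camera call.
- ctrl.finish_job(): hands the job in, once; it reports no verdict.
The state is a dict: "t": time; "q": joint angles; "dq": joint speeds; "effort": joint torques, N m; "tool_pos": TCP position; "tool_rot": TCP orientation; "contact_force": force on the tool from outside, world axes, zero at the start; "wrist_torque": the same for the moment, N m; "opening": finger opening in m.
Only numpy, scipy, OpenCV 4.12 (cv2) and the standard library are available. Lean on these libraries where they do the work, as an engineer would, in place of code of your own. Each camera call takes 0.05 s, during which the arm holds its last target. There are 200 camera calls.

## Working session

There is one attempt and no reset: what is moved stays moved. The work goes in short steps, Python scripts to look and compute and a tool call to move; the robot and the scene stay as the last step left them, time stands still between calls to the robot, and variables do not carry over. Pictures are saved under pics/ and viewed, about 8 in all and at most 12, crops included, and the job is handed in when it is done.

Besides the shell and the picture viewer there is one more tool, called after "Request:" as name([rows], argument=value, ...), one row to a line, values as JSON. jog_arm: Moves the arm, as the interface text tells. Its arguments: {"type":"object","properties":{"moves":{"type":"array","items":{"type":"array","items":{"type":"number"}}},"grip":{"type":"number"},"grip_force":{"type":"number"}},"required":["moves"]}

```bash
mkdir -p pics; python3 - <<'E'
from station import ctrl
import cv2
o=ctrl.get_obs(); print({k:o[k] for k in('t','tool_pos','tool_rot','opening')},ctrl.grip_depth)
for n in('side','top','wrist'):
    p=ctrl.camera_params(n); print(n,p)
    cv2.imwrite(f'pics/{n}0.png',ctrl.get_image(n)[:,:,::-1])
E
```

```text
{'t': 0.0, 'tool_pos': array([0.16093873, 0.60328849, 0.23006245]), 'tool_rot': array([-1.56306699,  0.20520684, -0.20439634]), 'opening': 0.08542416750841571} 0.0187
side {'fx': 371.914420751378, 'fy': 371.914420751378, 'cx': 322.61392855325545, 'cy': 200.5705618314384, 'pose': array([[ 0.90808923,  0.29347537, -0.29874094,  0.21701074],
       [-0.41870383,  0.62296138, -0.66076185, -0.69203532],
       [-0.00781326,  0.7251147 ,  0.68858378,  0.75516081],
       [ 0.        ,  0.        ,  0.        ,  1.        ]])}
top {'fx': 518.607572870428, 'fy': 518.607572870428, 'cx': 321.0297858209033, 'cy': 197.96829436561728, 'pose': array([[-0.04432074,  0.9737257 , -0.22336952,  0.27934746],
       [-0.99900095, -0.04447929,  0.00432393, -0.05776308],
       [-0.00572499,  0.223338  ,  0.97472425,  1.24647897],
       [ 0.        ,  0.        ,  0.        ,  1.        ]])}
wrist {'fx': 309.70691628693146, 'fy': 309.70691628693146, 'cx': 314.9613983752599, 'cy': 202.34678631949276, 'T_tool_cam': array([[-8.00761560e-04, -9.49958484e-01, -3.12375154e-01,
        -7.94721224e-02],
       [-7.12755562e-04,  3.12375717e-01, -9.49958369e-01,
        -1.42501361e-01],
       [ 9.99999425e-01, -5.38043017e-04, -9.27226660e-04,
         1.47258809e-04],
       [ 0.00000000e+00,  0.00000000e+00,  0.00000000e+00,
         1.00000000e+00]])}
```

View pics/top0.png

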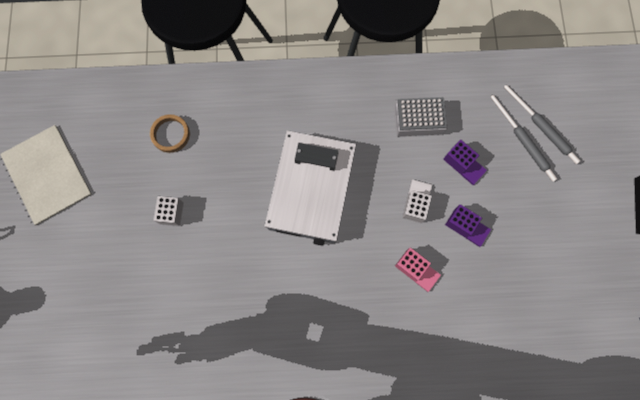

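View pics/side0.png

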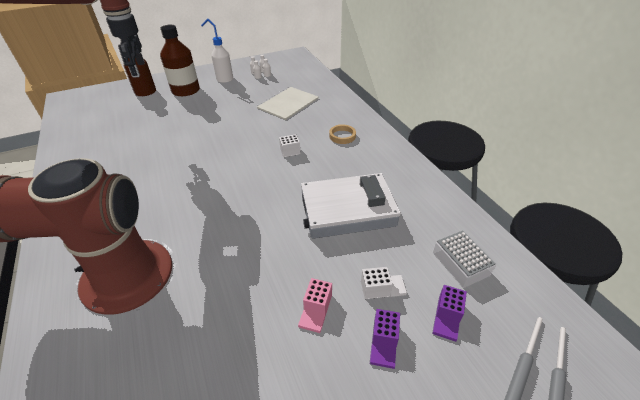

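The top view shows the toe block at about px (419,205), with its toe towards the top (+x). The shaker is at (312,187), and the plain block at (167,210) on the left. I'll zoom in to pick corners.

```bash
python3 - <<'E'
import cv2,numpy as np
i=cv2.imread('pics/top0.png')
a=cv2.resize(i[125:250,260:365],None,fx=4.5,fy=4.5,interpolation=cv2.INTER_CUBIC)  # 472x562
b=cv2.resize(i[172:228,398:438],None,fx=8,fy=8,interpolation=cv2.INTER_CUBIC) #320x448
c=np.zeros((562,800,3),np.uint8); c[:562,:472]=a[:562,:472]; c[:448,480:800]=b
cv2.imwrite('pics/z.png',c)
E
```

```text
(no output)
```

View pics/z.png

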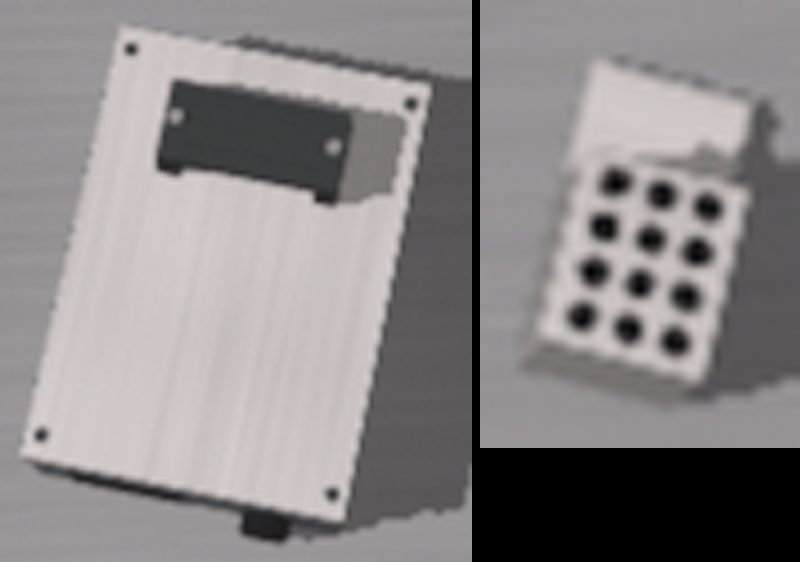

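Zoom of the top view:
- **Deck corners:** (120,28), (432,88), (345,520) and (22,458).
- **Toe block:** the corner wells are at (616,181), (709,207), (675,341) and (581,316), and the toe front corners at (592,60) and (752,100).

```bash
cat > h.py <<'E'
from station import ctrl
import numpy as np, cv2
from scipy.spatial.transform import Rotation as R
def ray(n,px,z):
    p=ctrl.camera_params(n); P=p['pose']
    d=P[:3,:3]@np.array([(px[0]-p['cx'])/p['fx'],-(px[1]-p['cy'])/p['fy'],-1]); c=P[:3,3]
    return (c+d*(z-c[2])/d[2])[:2]
def pose(): 
    o=ctrl.get_obs(); return np.array(o['tool_pos']),R.from_rotvec(o['tool_rot'])
def delta(p,yaw_jaw):
    """shift in tool axes (mm) to p and world yaw turn to have jaws along yaw_jaw"""
    t,r=pose(); z=r.as_matrix()[:,2]; a=np.arctan2(z[1],z[0])
    dy=(yaw_jaw-a+np.pi/2)%np.pi-np.pi/2
    print('tool',t.round(4),'axes\n',r.as_matrix().round(3),'jaw yaw',a.round(3),'turn world z',dy.round(3),'shift tool',(r.inv().apply(np.array(p)-t)*1000).round(1),'world',((np.array(p)-t)*1000).round(1))
E
python3 - <<'E'
from h import *
u=lambda x,y,s,o:((x+.5)/s-.5+o[0],(y+.5)/s-.5+o[1])
D=np.array([ray('top',u(x,y,4.5,(260,125)),.06) for x,y in((120,28),(432,88),(345,520),(22,458))])
c=D.mean(0); v=(D[0]+D[1]-D[2]-D[3])/2; yaw=np.arctan2(v[1],v[0])
w=(D[0]+D[3]-D[1]-D[2])/2
print('shaker',c,yaw,np.linalg.norm(v),np.linalg.norm(w),np.arctan2(-w[0],w[1]))
e=np.array([np.cos(yaw),np.sin(yaw)]); print('pocket_end',c+.075*e,'home origin',c+.007*e)
W=np.array([ray('top',u(x-480,y,8,(398,172)),.05) for x,y in((616,181),(709,207),(675,341),(581,316))])
T=np.array([ray('top',u(x-480,y,8,(398,172)),.01) for x,y in((592,60),(752,100))])
b=W.mean(0); f=T.mean(0)-b; v=W[0]+W[1]-W[2]-W[3];l=T[0]-T[1]
print('block',b,'yaws',np.arctan2(f[1],f[0]),np.arctan2(v[1],v[0]),np.arctan2(-l[0],l[1]),np.linalg.norm(f),np.linalg.norm(l))
by=np.arctan2(f[1],f[0])
delta([*b,.2],by+np.pi/2)
E
```

```text
shaker [ 0.58530605 -0.04026888] -0.2452257722881466 0.23806906251486726 0.1700188614211189 -0.24134265535635283
pocket_end [ 0.65806224 -0.05847703] home origin [ 0.59209662 -0.04196831]
block [ 0.52805017 -0.29133454] yaws -0.31203185455948995 -0.3287596794755977 -0.3015800987860275 0.06803683094006643 0.05027053528656511
tool [0.161  0.6034 0.2303] axes
 [[ 0.966 -0.001  0.258]
 [-0.258 -0.002  0.966]
 [-0.    -1.    -0.002]] jaw yaw 1.31 turn world z -0.051 shift tool [ 585.4   31.4 -769.8] world [ 367.1 -894.7  -30.3]
```

Request:
jog_arm([
  [36,0,-32,0,0.005,0],
  [36,0,-32,0,0.005,0],
  [36,0,-32,0,0.005,0],
  [36,0,-32,0,0.005,0],
  [36,0,-32,0,0.005,0],
  [36,0,-32,0,0.005,0],
  [36,0,-32,0,0.005,0],
  [36,0,-32,0,0.005,0],
  [36,0,-32,0,0.005,0],
  [36,0,-32,0,0.005,0],
  [36,0,-32,0,0,0],
  [36,0,-32,0,0,0],
], grip=75)

```text
t: 1.35
tool_pos: [0.4668, 0.1111, 0.2312]
tool_rot: [-1.557, 0.244, -0.244]
contact_force: [1.0, 1.0, -0.1]
opening: 0.0751
```

Request:
jog_arm([
  [19,0,-46,0,0,0],
  [19,0,-46,0,0,0],
  [19,0,-46,0,0,0],
  [19,0,-46,0,0,0],
  [19,0,-46,0,0,0],
  [19,0,-46,0,0,0],
  [19,0,-46,0,0,0],
  [10,5,-30,0,0,0],
  [0,0,0,0,0,0],
])

```text
t: 2.25
tool_pos: [0.4939, -0.2691, 0.225]
tool_rot: [-1.557, 0.249, -0.246]
contact_force: [0.6, 0.3, -0.4]
opening: 0.0748
```

```bash
python3 - <<'E'
from h import *
delta([.52805,-.29133,.2],-.312+np.pi/2); print(ctrl.get_obs()['t'])
E
```

```text
tool [ 0.4939 -0.2691  0.225 ] axes
 [[ 0.951 -0.002  0.31 ]
 [-0.31   0.     0.951]
 [-0.002 -1.    -0.   ]] jaw yaw 1.255 turn world z 0.004 shift tool [ 39.5  24.9 -10.5] world [ 34.2 -22.2 -25. ]
2.25
```

Request:
jog_arm([
  [10,20,-3,0,0,0],
  [10,20,-3,0,0,0],
  [10,20,-3,0,0,0],
  [10,15,-1.5,0,0,0],
  [0,10,0,0,0,0],
  [0,0,0,0,0,0],
])

```text
t: 2.85
tool_pos: [0.5286, -0.2865, 0.1392]
tool_rot: [-1.555, 0.246, -0.24]
contact_force: [0.5, -0.2, -0.0]
opening: 0.0751
```

```bash
cat >> h.py <<'E'
def proj(X,t,r):
    p=ctrl.camera_params('wrist'); T=p['T_tool_cam']; c=T[:3,:3].T@(r.inv().apply(np.array(X)-t)-T[:3,3])
    v=np.array([c[0],-c[1],-c[2]]); th=np.arctan2(np.hypot(v[0],v[1]),v[2]); k=p['fx']*th/np.hypot(v[0],v[1])
    return np.array([p['cx']+k*v[0],p['cy']+k*v[1]])
def box(im,t,r,o,yaw,pts,col):
    M=R.from_euler('z',yaw)
    for q in pts:
        u=proj(np.array(o)+M.apply(q),t,r); cv2.circle(im,(int(round(u[0])),int(round(u[1]))),3,col,1)
TOP=[(a*.03,b*.025,.05) for a in(-1,1) for b in(-1,1)]; TOE=[(.068,b*.025,.01) for b in(-1,1)]
E
python3 - <<'E'
from h import *
t,r=pose(); im=ctrl.get_image('wrist')[:,:,::-1].copy()
box(im,t,r,[.52805,-.29133,0],-.312,TOP+TOE,(0,0,255)); cv2.imwrite('pics/w1.png',im)
delta([.52805,-.29133,.01],-.312+np.pi/2)
E
```

```text
tool [ 0.5291 -0.287   0.1406] axes
 [[ 0.952 -0.002  0.305]
 [-0.305  0.001  0.952]
 [-0.002 -1.     0.001]] jaw yaw 1.261 turn world z -0.002 shift tool [  0.6 130.6  -4.6] world [  -1.1   -4.3 -130.6]
```

View pics/w1.png

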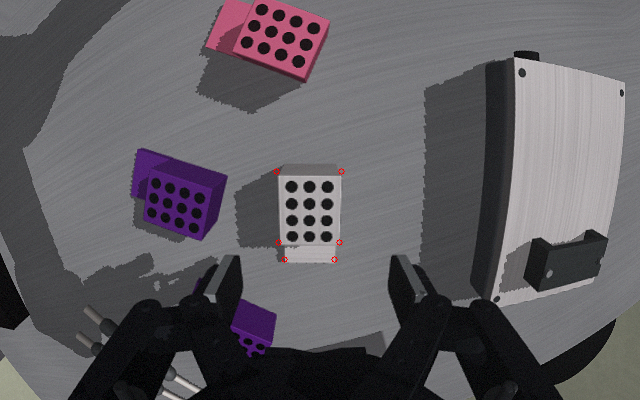

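The wrist view shows the toe block top at px (279–342, 176–243), and the projected estimate matches to about 4 px. The purple blocks clear the finger paths, so I'll descend and grip.

Request:
jog_arm([
  [0,25,-4,0,0,0],
  [0,30,0,0,0,0],
  [0,30,0,0,0,0],
  [0,25,0,0,0,0],
  [0,15,0,0,0,0],
  [0,5,0,0,0,0],
  [0,0,0,0,0,0],
])

```text
t: 3.6
tool_pos: [0.5287, -0.2919, 0.0118]
tool_rot: [-1.557, 0.244, -0.244]
contact_force: [1.0, 0.1, 0.8]
opening: 0.075
```

Request:
jog_arm([
  [0,0,0,0,0,0],
  [0,0,0,0,0,0],
  [0,0,0,0,0,0],
  [0,0,0,0,0,0],
  [0,0,0,0,0,0],
  [0,0,0,0,0,0],
  [0,0,0,0,0,0],
  [0,0,0,0,0,0],
], grip=40, grip_force=60)

```text
t: 4.4
tool_pos: [0.5299, -0.2927, 0.0135]
tool_rot: [-1.558, 0.241, -0.246]
contact_force: [-0.6, 1.5, 6.7]
opening: 0.0493
```

Request:
jog_arm([
  [0,-10,0,0,0,0],
  [0,-25,0,0,0,0],
  [0,-30,0,0,0,0],
  [0,-30,0,0,0,0],
  [0,-20,0,0,0,0],
  [-10,0,25,0,-0.014,0],
  [-10,0,35,0,-0.014,0],
  [-10,0,40,0,-0.014,0],
  [-10,0,40,0,-0.014,0],
  [-10,0,40,0,-0.014,0],
  [0,0,40,0,0,0],
  [0,0,20,0,0,0],
])

```text
t: 5.6
tool_pos: [0.5433, -0.0436, 0.1252]
tool_rot: [-1.562, 0.189, -0.185]
contact_force: [-0.5, 0.3, -4.5]
opening: 0.0494
```

Request:
jog_arm([
  [0,0,0,0,0,0],
  [0,0,0,0,0,0],
])

```text
t: 5.8
tool_pos: [0.5436, -0.0464, 0.1255]
tool_rot: [-1.563, 0.19, -0.187]
contact_force: [-0.1, -1.0, -4.9]
opening: 0.0496
```

```bash
python3 - <<'E'
from h import *
t,r=pose(); im=ctrl.get_image('wrist')[:,:,::-1].copy(); im2=ctrl.get_image('top')[:,:,::-1]
delta([.5465,-.0306,.0735],-.243+np.pi/2)
# assumed in-hand: origin 2 mm behind TCP, underside 13 mm below TCP
M=r.as_matrix(); x=M[:,0]; yaw=np.arctan2(x[1],x[0]); o=t-.002*x+.0125*M[:,1]
box(im,t,r,o,yaw,TOP+TOE,(0,0,255))
box(im,t,r,[.5853,-.0403,0],-.243,[(.043,b*.048,.088) for b in(-1,1)]+[(.12,b*.085,.06) for b in(-1,1)],(0,255,0))
cv2.imwrite('pics/w2.png',im); cv2.imwrite('pics/t2.png',im2)
E
```

```text
tool [ 0.5439 -0.0474  0.1257] axes
 [[ 0.971 -0.001  0.239]
 [-0.239 -0.     0.971]
 [-0.001 -1.    -0.001]] jaw yaw 1.329 turn world z -0.001 shift tool [-1.4 52.2 17. ] world [  2.6  16.8 -52.2]
```

View pics/w2.png

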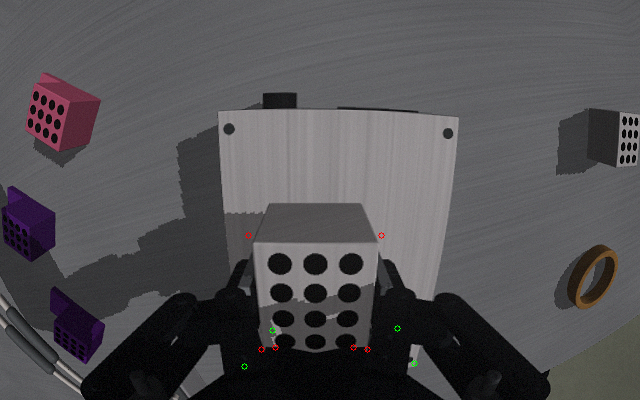

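The block is held. Its top rear edge runs from (254,242) to (378,241), and its lower rear edge from (268,204) to (362,204). That's slightly off the prediction, so I'll fit the in-hand pose.

```bash
python3 - <<'E'
from h import *
from scipy.optimize import least_squares
t,r=pose()
X=np.array([(-.03,.025,.05),(-.03,-.025,.05),(-.03,.025,0),(-.03,-.025,0)])
U=np.array([(378,241),(254,242),(362,204),(268,204)])
M=r.as_matrix(); B=np.column_stack([M[:,0],M[:,2],-M[:,1]]) # block-like axes in world
def f(s,full=True):
    Q=R.from_matrix(B)*R.from_euler('zyx',[s[3],s[4],0]); o=t+B@s[:3]
    return np.concatenate([proj(o+Q.apply(x),t,r)-u for x,u in zip(X,U)])
s=least_squares(f,[0,0,-.012,0,0],x_scale=[.01,.01,.01,.1,.1]); print('x,y,z,yaw,pitch',s.x.round(4),s.fun.round(1))
g=least_squares(lambda a:f(np.r_[a,0]),[0,0,-.012,0],x_scale=[.01,.01,.01,.1]);print('nopitch',g.x.round(4),g.fun.round(1))
im=cv2.imread('pics/t2.png'); cv2.imwrite('pics/t2z.png',cv2.resize(im[110:260,240:400],None,fx=4,fy=4,interpolation=cv2.INTER_CUBIC))
E
```

```text
x,y,z,yaw,pitch [ 0.0041  0.0007 -0.017   0.006  -0.0182] [ 0.4  0.2 -1.1 -0.1 -1.  -0.3  1.9  0.2]
nopitch [ 0.0037  0.0007 -0.0181  0.006 ] [ 0.1  0.9 -0.7  0.6 -1.2 -1.2  2.  -0.8]
```

View pics/t2z.png

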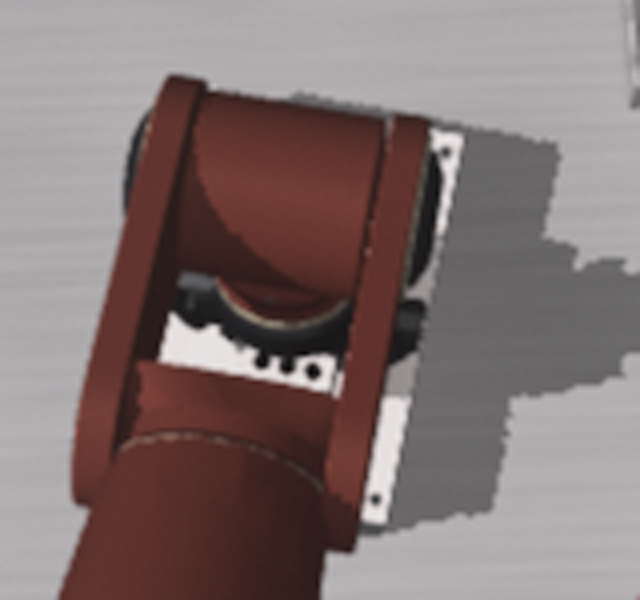

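Untilted within about 1°, with the underside 13–18 mm below the TCP. I'll align laterally, then lower gently to the deck.

Request:
jog_arm([
  [-3,0,10,0,0,0],
  [0,10,7,0,0,0],
  [0,15,0,0,0,0],
  [0,12,0,0,0,0],
  [0,5,0,0,0,0],
  [0,0,0,0,0,0],
  [0,0,0,0,0,0],
])

```text
t: 6.6
tool_pos: [0.5457, -0.0296, 0.0842]
tool_rot: [-1.563, 0.189, -0.189]
contact_force: [-0.1, -0.5, -3.6]
opening: 0.0493
```

Request:
jog_arm([
  [0,2,0,0,0,0],
  [0,0,0,0,0,0],
])

```text
t: 6.8
tool_pos: [0.546, -0.0296, 0.0827]
tool_rot: [-1.563, 0.188, -0.19]
contact_force: [-0.5, 0.3, -5.1]
opening: 0.0492
```

Request:
jog_arm([
  [0,2,0,0,0,0],
  [0,0,0,0,0,0],
])

```text
t: 7.0
tool_pos: [0.5456, -0.0294, 0.0802]
tool_rot: [-1.563, 0.189, -0.189]
contact_force: [-0.2, -0.5, -4.3]
opening: 0.0496
```

Request:
jog_arm([
  [0,2,0,0,0,0],
  [0,0,0,0,0,0],
])

```text
t: 7.2
tool_pos: [0.5454, -0.0294, 0.078]
tool_rot: [-1.562, 0.189, -0.189]
contact_force: [-0.3, 0.1, -4.9]
opening: 0.0493
```

Request:
jog_arm([
  [0,2,0,0,0,0],
  [0,0,0,0,0,0],
])

```text
t: 7.4
tool_pos: [0.5454, -0.0294, 0.0759]
tool_rot: [-1.562, 0.19, -0.189]
contact_force: [0.1, 0.0, -4.2]
opening: 0.0491
```

Request:
jog_arm([
  [0,1.5,0,0,0,0],
  [0,0,0,0,0,0],
])

```text
t: 7.6
tool_pos: [0.5455, -0.0294, 0.0746]
tool_rot: [-1.562, 0.189, -0.189]
contact_force: [-0.5, -0.5, -4.6]
opening: 0.0492
```

Request:
jog_arm([
  [8,0,0,0,0,0],
  [10,0,0,0,0,0],
  [10,0,0,0,0,0],
  [6,0,0,0,0,0],
  [0,0,0,0,0,0],
  [0,0,0,0,0,0],
])

```text
t: 8.2
tool_pos: [0.5787, -0.0376, 0.0746]
tool_rot: [-1.562, 0.19, -0.188]
contact_force: [-1.2, 0.2, -4.9]
opening: 0.0493
```

Request:
jog_arm([
  [3,0,0,0,0,0],
  [3,0,0,0,0,0],
  [0,0,0,0,0,0],
])

```text
t: 8.5
tool_pos: [0.5848, -0.0391, 0.0749]
tool_rot: [-1.563, 0.189, -0.189]
contact_force: [0.0, -0.1, -4.5]
opening: 0.0495
```

Request:
jog_arm([
  [2,0,0,0,0,0],
  [2,0,0,0,0,0],
  [0,0,0,0,0,0],
])

```text
t: 8.8
tool_pos: [0.5887, -0.04, 0.0749]
tool_rot: [-1.563, 0.189, -0.189]
contact_force: [0.8, 0.2, -4.9]
opening: 0.0496
```

Request:
jog_arm([
  [1.5,0,0,0,0,0],
  [1.5,0,0,0,0,0],
  [0,0,0,0,0,0],
])

```text
t: 9.1
tool_pos: [0.5915, -0.0407, 0.0748]
tool_rot: [-1.563, 0.189, -0.189]
contact_force: [-0.3, -0.4, -4.7]
opening: 0.0497
```

Request:
jog_arm([
  [1,0,0,0,0,0],
  [1,0,0,0,0,0],
  [0,0,0,0,0,0],
])

```text
t: 9.4
tool_pos: [0.5934, -0.0412, 0.0749]
tool_rot: [-1.563, 0.189, -0.189]
contact_force: [0.5, -0.4, -4.5]
opening: 0.0489
```

```bash
python3 - <<'E'
from h import *
cv2.imwrite('pics/s3.png',cv2.resize(ctrl.get_image('side')[165:245,290:410,::-1],None,fx=6,fy=6,interpolation=cv2.INTER_CUBIC))
E
```

```text
(no output)
```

View pics/s3.png

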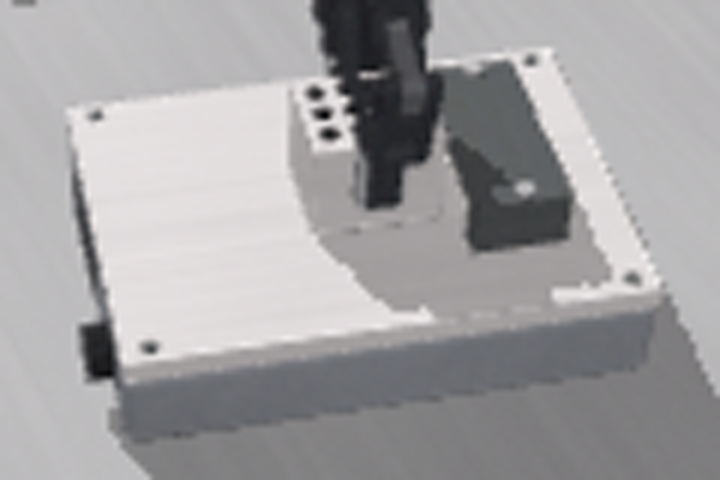

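The side view shows the toe under the roof: body front bottom corner at about (442,212), with the cheek just ahead at (468,250), and a thin gap below the block. I'll push on until contact.

Request:
jog_arm([
  [1,0,0,0,0,0],
  [1,0,0,0,0,0],
  [0,0,0,0,0,0],
])

```text
t: 9.75
tool_pos: [0.5952, -0.0416, 0.0748]
tool_rot: [-1.562, 0.189, -0.189]
contact_force: [0.2, 1.0, -4.7]
opening: 0.0494
```

Request:
jog_arm([
  [1,0,0,0,0,0],
  [1,0,0,0,0,0],
  [0,0,0,0,0,0],
])

```text
t: 10.05
tool_pos: [0.5954, -0.0416, 0.0745]
tool_rot: [-1.562, 0.193, -0.185]
contact_force: [-8.4, 1.2, -0.7]
opening: 0.0492
```

Request:
jog_arm([
  [1,0,0,0,0,0],
  [1,0,0,0,0,0],
  [0,0,0,0,0,0],
])

```text
t: 10.35
tool_pos: [0.5955, -0.0415, 0.0743]
tool_rot: [-1.561, 0.197, -0.181]
contact_force: [-14.6, 3.6, 3.6]
opening: 0.0495
```

Back wall contact (-15 N) at the expected place. I'll relieve the load, set the block down and release.

Request:
jog_arm([
  [-3,0,0,0,0,0],
  [0,1,0,0,0,0],
  [0,0,0,0,0,0],
])

```text
t: 10.65
tool_pos: [0.5953, -0.0415, 0.0739]
tool_rot: [-1.562, 0.191, -0.187]
contact_force: [-5.0, 1.9, -1.5]
opening: 0.0492
```

Request:
jog_arm([
  [0,1,0,0,0,0],
  [0,0,0,0,0,0],
])

```text
t: 10.85
tool_pos: [0.5953, -0.0415, 0.0738]
tool_rot: [-1.562, 0.191, -0.187]
contact_force: [-10.3, 2.1, 4.7]
opening: 0.0495
```

Request:
jog_arm([
  [0,0,0,0,0,0],
  [0,0,0,0,0,0],
  [0,0,0,0,0,0],
  [0,0,0,0,0,0],
  [0,0,0,0,0,0],
  [0,0,0,0,0,0],
], grip=75)

```text
t: 11.45
tool_pos: [0.5963, -0.0419, 0.0729]
tool_rot: [-1.563, 0.189, -0.189]
contact_force: [-0.1, 0.1, -0.3]
opening: 0.0751
```

Request:
jog_arm([
  [0,-10,0,0,0,0],
  [0,-20,0,0,0,0],
  [0,-30,0,0,0,0],
  [0,-30,0,0,0,0],
  [-30,-20,0,0,0,0],
  [-40,0,0,0,0,0],
  [-40,0,0,0,0,0],
  [-20,0,0,0,0,0],
  [0,0,0,0,0,0],
])

```text
t: 12.35
tool_pos: [0.4684, -0.0103, 0.1834]
tool_rot: [-1.563, 0.188, -0.19]
contact_force: [1.1, -0.0, 0.4]
opening: 0.0753
```

```bash
python3 - <<'E'
from h import *
t,r=pose(); im=ctrl.get_image('wrist')[:,:,::-1].copy(); print(t)
box(im,t,r,[.5921,-.0420,.06],-.243,TOP+[(-.03,b*.025,0) for b in(-1,1)],(0,0,255))
box(im,t,r,[.5853,-.0403,0],-.243,[(x,b*.048,.088) for b in(-1,1) for x in(.043,.087)],(0,255,0))
cv2.imwrite('pics/w4.png',im)
E
```

```text
[ 0.46844802 -0.01027913  0.18340161]
```

View pics/w4.png

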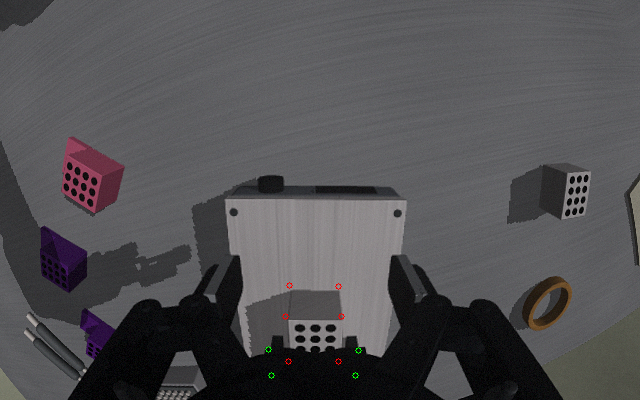

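```bash
python3 - <<'E'
from h import *
im=ctrl.get_image('side')[:,:,::-1].copy(); p=ctrl.camera_params('side'); P=p['pose']
im=cv2.resize(im[160:250,290:410],None,fx=6,fy=6,interpolation=cv2.INTER_CUBIC); M=R.from_euler('z',-.243)
for q in TOP+[(-.03,-.025,0),(.03,-.025,0)]:
    c=P[:3,:3].T@(np.array([.5921,-.042,.06])+M.apply(q)-P[:3,3]); u=p['cx']-p['fx']*c[0]/c[2]; v=p['cy']+p['fy']*c[1]/c[2]
    cv2.circle(im,(int((u-290+.5)*6),int((v-160+.5)*6)),5,(0,0,255),1)
cv2.imwrite('pics/s5.png',im)
E
```

```text
(no output)
```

View pics/s5.png

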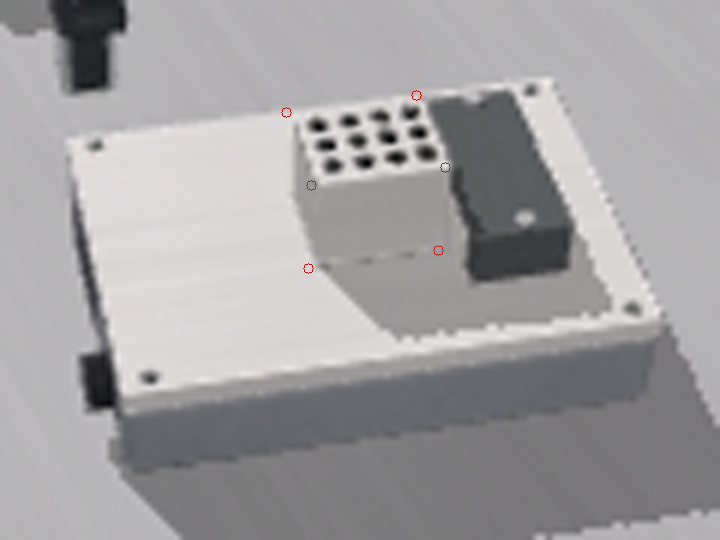

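The side view shows the block upright and squarely seated. It sits within about 10 zoomed px (under 2 raw px, ~4 mm) of the predicted home pose, and the gripper is clear.

```bash
python3 -c "
from station import ctrl
print(ctrl.get_obs()['t']); print(ctrl.finish_job())"
```

```text
12.45
the job is handed in; nothing more can be done
None
```

The toe block is standing upright on the deck with its toe under the roof, against the back of the pocket. I released it and handed the job in at about 12.5 s; no verdict was reported.

I located the block and shaker in the top view and gripped the block's plain faces. I set it in front of the retaining block and slid the toe in until the back wall pushed back with about 15 N. Then I eased off, lowered it until the deck took its weight, opened the gripper and moved clear.

**Last checks:**
- **Seating:** the side and wrist views show the block upright and square. The block is within about 4 mm (under 2 raw side-view pixels) of the computed fully-home pose.
- **Release:** the contact force dropped to nearly zero once the gripper opened, and the arm touches nothing.
- **Plain block:** it was still standing on the bench in the final wrist view; the arm did not touch it.

**Disagreement:** the wrist camera overlays were consistently 4–6 px off. While the block was held, its fit put the block's position along the toe up to 6 mm away from the top-view estimate. Where the toe met the back wall matched the top-view estimate, so I went with that.

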